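# Release the spring pin and slide the tube block to the loading end

### The arm

A 6-joint arm with a two-finger parallel gripper is mounted at the origin on a cart in front of the work surface, level with it; the furniture and walls round the work are solid. World frame = base frame: x ahead of the robot, y to its left, z up, the work surface at z = 0. Lengths are in m, angles in degrees, forces in N, time in s.
With the tool pointing down it reaches from about 0.3 to 0.825 m from the base axis. Payload 5.4 kg.
Tool frame: the origin (TCP) lies on the centre line of the jaws, within the pads' length; the fingertips stand 25 mm ahead of it and the grasp point (between the pads) lies 6 mm ahead of it; z points along the fingers, y is the direction in which the jaws open and shut (so a half turn about z gives the same grasp; the last joint's range is limited). The gripper opens to 92 mm and grips with 3 to 60 N. Pads are 20 mm wide; open, the fingers measure 128 mm over their backs; the gripper's body (75 mm by 189 mm) begins 69 mm behind the grasp point.
Start: joints at [-82.798, 9.076, 91.501, -0, 79.423, -12.038], TCP at [0.189, -0.543, 0.24] pointing down, gripper open.
Joint ranges: [-166.64, 166.64], [-54.1, 131.32], [10.49, 154.53], [-73.88, 253.88], [9.74, 151.15], [-171.62, 171.62]. Speed limits (degrees/s): [147.25, 147.25, 180, 180, 180, 180].

### API

Orientations are given as a 3x3 rotation matrix whose columns are the frame's x, y, z axes.
In Python, from rig import ctrl gives the robot as it stands.
- The arm moves only by the tool carry_out, never from a script. Its argument "increments" is a list that holds one entry, the list of rows, each a list of 7 numbers: the turn, a rotation vector about the tool's x, y, z in degrees, then the shift along the tool's x, y, z in cm, then the opening, from 0 (shut) to 1 (fully open). A call has exactly 8 rows; each row is the pose to reach, as a shift and turn from the pose commanded when the call began, along the tool's axes at that moment; what a row does not reach only later rows make up. A row lasts 1/8 s, in which the tool goes at most 62.5 mm and 10.7 degrees, less where a joint would pass 70% of its speed; a pose out of reach is approached as far as the arm can. A call with a gripper value outside its range is refused whole. The fingers move at their own pace and stop on an object; the grip force is fixed at half the most. Time passes only in rows, so rows that repeat a pose let the fingers close, or fill a call up. It gives the time, the measured TCP pose, the force and the opening at its end, in the units of the state.
- ctrl.sense(): the state, without advancing time (a new reading comes with each control period).
- ctrl.get_image(name): name is "scene" or "top"; returns (picture, depth): 400x640x3 uint8, red, green, blue; 400x640 float32, m along the optical axis (not along the pixel's ray), 0 where there is no reading.
- ctrl.camera_params(name): a dict with "mtx" (3x3 intrinsics, pixels), "rvec" (rotation vector, rad) and "tvec" (3), from world to camera coordinates, as OpenCV has them. Camera axes: x right, y down, z forward; pixel columns grow to the right and rows downward; lengths in m; the calibration is good to about 2 mm. A picture is of the moment at which its call begins. camera_params takes no time and is no camera call.
- ctrl.job_done(): hands the job in, once; it reports no verdict.
The state is a dict: "time_s": time; "qpos": joint angles; "joint_velocities": joint speeds; "effort": joint torques, N m; "tcp_pos": TCP position; "eef_rot": TCP orientation; "wrist_force": force on the tool from outside, world axes, zero at the start; "torque": the same for the moment, N m; "finger_gap": finger opening in m.
Only numpy, scipy, OpenCV 4.12 (cv2) and the standard library are available. Lean on these libraries where they do the work, as an engineer would, in place of code of your own. Each camera call takes 0.05 s, during which the arm holds its last target. There are 200 camera calls.

### The job

One of the two small slide stages on the bench carries the micro tube block. Release that stage: pull its spring pin straight up by the black handle, turn the handle anticlockwise (seen from above) into its rest notch (about 70 degrees round) so that the pin stays up by itself, and let go. Then slide the stage all the way along its rails to the end stop, so that the tube block stands over the white panel; keep the block seated flat, leave the pin parked up, and leave the empty stage locked where it is.

Things in the scene. Friction and masses are not known exactly. Their poses are not given: they have to be found in the camera images.
- pin_handle (a point): Grip point on the black bar handle of the loaded stage's spring pin: 14 mm thick (point x), 46 long (y), 32 tall; point is 12 mm under its top, 125 mm above bench (pin down). Steel collar (34 mm across) tops out 26 mm below the point: keep fingers above. z up; with pin down, y points along the slide to the panel. Turns with the handle, rides on the stage; grip it to lift, turn, and draw the stage.
- pin_lift (a joint): Height of that pin in m: 0 down, stage locked; about 0.0115 resting in the rest notch; from 0.014 the handle turns freely over the collar's rim; 0.024 top stop (so lift to about 0.019). Its spring pulls down with 5 N at 0, 10 N at the top.
- pin_turn (a joint): Turn of that handle in rad, anticlockwise from above: 0 in line with the slide (only there the pin can drop), stop at 1.45. Rest notch centred on about 1.2, 2.5 mm deep: let go between 1.0 and 1.4, the handle settles into it and stays up.
- stage (a joint): Slide of the loaded stage in m: 0 pinned at its start, 0.095 against the end stop, tube block over the panel. Blocked while the pin is down (1 mm of play); with the pin up it moves with 1 to 4 N and stays where it is left. The pin stands on it in an aluminium pillar 50 x 40 mm, top 85 mm above the bench.
- block_center (a point): Centre (half-way up) of the micro tube block, 66 x 104 x 26 mm, with many round holes; it lies loose on the clear stage plate, 21 mm above the bench, between low lugs (2 mm play), its centre 79 mm from the pin's axis towards the panel.
- panel (a point): Centre of the white panel, 68 x 92 mm, in the grey base plate (90 x 264 mm) under the stage's far end of travel. The block comes to stand over it.
- spare_pin_lift (a joint): Height of the pin of the other, empty stage in m; leave it at 0.
- spare_stage (a joint): Slide of the other, empty stage in m; leave it at 0.

How it is judged (in metres and radians):
On the way:
1. the pin is up in its rest notch, by itself (handle let go), and the stage still stands at its start (value of joint pin_lift above 0.0095 m and value of joint pin_turn above 0.85 rad and value of joint stage below 0.012 m and contact force between the fingers and anything else below 0.3 N), for 0.2 s.
At the end, for the whole second after the job is handed in: The loaded stage stands within 10 mm of its end stop and at rest, the tube block lies flat in its seat within 15 mm of the panel's centre, and the pin is still parked up in its rest notch (value of joint stage above 0.085 m and velocity of joint stage between -0.005 and 0.005 m/s and horizontal distance between block_center and panel below 0.015 m and height (world z) of block_center between 0.028 and 0.042 m and angle between block_center's own z axis and vertical below 0.1 rad and value of joint pin_lift above 0.0095 m and value of joint pin_turn above 0.85 rad); the robot touches nothing.
It fails at once if the tube block is lifted or tipped (height (world z) of block_center above 0.052 m or angle between block_center's own z axis and vertical above 0.3 rad).
It fails at once if the empty stage's pin is pulled or that stage is moved (value of joint spare_pin_lift above 0.005 m or value of joint spare_stage above 0.01 m).
It also fails if it takes over 38 s, if anything falls off the work surface, if the arm or the gripper's body presses on something with over 40 N, if the wrist force passes 120 N, or if a joint passes its speed limit or range.

## Working session

There is one attempt and no reset: what is moved stays moved. The work goes in short steps, Python scripts to look and compute and a tool call to move; the robot and the scene stay as the last step left them, time stands still between calls to the robot, and variables do not carry over. Pictures are saved under pics/ and viewed, about 8 in all and at most 12, crops included, and the job is handed in when it is done.

Besides the shell and the picture viewer there is one more tool, called after "Call:" by a JSON object that holds its "op" and its "data", one argument or row to a line. carry_out: Moves the arm, as the interface text tells. Its arguments: {"type":"object","properties":{"increments":{"type":"array","items":{"type":"array","items":{"type":"array","items":{"type":"number"}}}}},"required":["increments"]}

```bash
mkdir -p pics
cat > h.py <<'E'
import numpy as np, cv2
from rig import ctrl
def grab(n,tag):
    im,d=ctrl.get_image(n); cv2.imwrite(f'pics/{tag}.png',im[:,:,::-1]); np.save(f'pics/{tag}.npy',d); return im,d
def world(n,u,v,d=None,z=None):
    p=ctrl.camera_params(n); R=cv2.Rodrigues(np.array(p['rvec'],float))[0]; t=np.array(p['tvec'],float).ravel()
    r=np.linalg.inv(p['mtx'])@np.array([u,v,1.]); c=-R.T@t; w=R.T@r
    return c+w*(d if z is None else (z-c[2])/w[2])
E
python3 - <<'E'
from h import *
grab('top','t0');grab('scene','s0')
s=ctrl.sense();print(s)
for n in('top','scene'):
    p=ctrl.camera_params(n);R=cv2.Rodrigues(np.array(p['rvec'],float))[0];print(n,-R.T@np.array(p['tvec']).ravel(),R)
E
```

```text
{'time_s': 0.1, 'qpos': array([-8.27990311e+01,  9.10844779e+00,  9.15646258e+01, -1.11403339e-03,
        7.94243900e+01, -1.20388209e+01]), 'joint_velocities': array([ 0.13988406, -0.05523959, -0.18139288, -0.0681747 , -0.00857826,
       -0.04455276]), 'effort': array([ 1.02572285e-03, -3.86501098e+01, -3.22959816e+01,  7.02632172e-02,
        3.38388782e-02, -5.26375300e-05]), 'tcp_pos': array([ 0.18937269, -0.54235903,  0.23872606]), 'eef_rot': array([[ 9.44146615e-01,  3.29525593e-01, -2.32190560e-04],
       [ 3.29525503e-01, -9.44145170e-01,  1.68524838e-03],
       [ 3.36110874e-04, -1.66763426e-03, -9.99998553e-01]]), 'wrist_force': array([-0.30967381,  0.73067559,  0.30708474]), 'torque': array([-0.0348345 , -0.04622015, -0.0248969 ]), 'finger_gap': 0.09189649192487226}
top [ 0.37556084 -0.03787827  0.94305916] [[-0.02605516 -0.99908411 -0.03394207]
 [-0.99259101  0.02988686 -0.11777038]
 [ 0.11867694  0.03062206 -0.99246062]]
scene [-0.1510036   0.59006382  0.99356486] [[-0.70832528 -0.70575894 -0.01340186]
 [-0.49026237  0.5055273  -0.7099894 ]
 [ 0.50785638 -0.49633302 -0.70408482]]
```

View pics/t0.png

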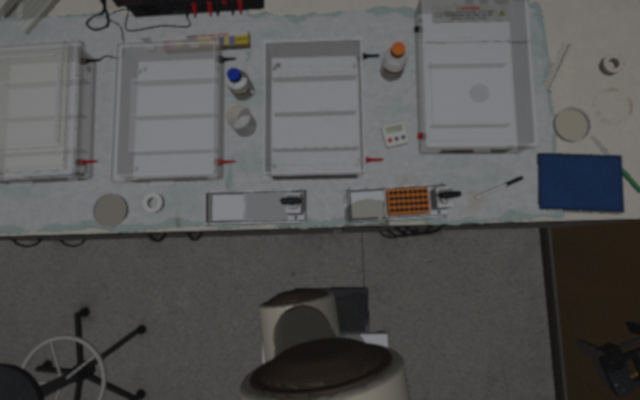

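View pics/s0.png

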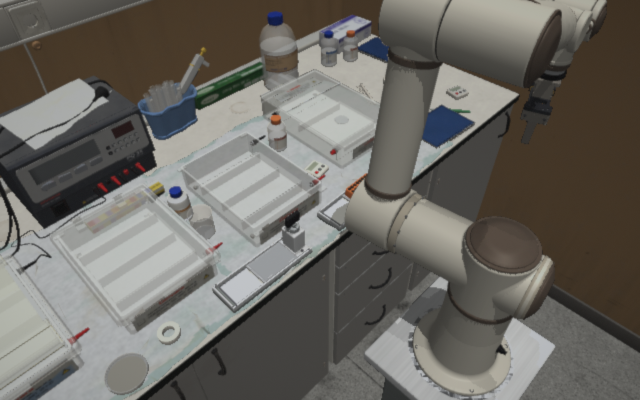

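The top view shows the loaded stage at about (348–455, 185–218), with its orange block at (408,201) and its black handle near (449,195). Its panel is to the left (+y), and the empty stage is at (207–305, 190–222). I'll enlarge that area next.

Run:
```python
from h import *
im=cv2.imread('pics/t0.png')[175:230,340:470]
cv2.imwrite('pics/t0c.png',cv2.convertScaleAbs(cv2.resize(im,None,fx=6,fy=6,interpolation=cv2.INTER_CUBIC),alpha=1.8))
d=np.load('pics/t0.npy')
np.set_printoptions(precision=3,suppress=True)
for v in range(186,206,2): print(v,[round(float(world('top',u,v,d[v,u])[2]),3) for u in range(430,466,2)])
```

```text
186 [0.019, 0.018, 0.019, 0.021, 0.02, 0.024, 0.024, 0.022, 0.001, 0.003, 0.005, 0.0, -0.0, 0.002, 0.006, 0.005, 0.006, 0.002]
188 [0.023, 0.02, 0.023, 0.083, 0.085, 0.084, 0.086, 0.083, 0.086, 0.083, 0.085, 0.082, 0.001, 0.002, 0.004, 0.004, 0.003, 0.001]
190 [0.022, 0.047, 0.066, 0.08, 0.084, 0.084, 0.083, 0.097, 0.098, 0.095, 0.093, 0.084, 0.002, -0.001, 0.002, -0.0, 0.002, -0.001]
192 [0.028, 0.049, 0.067, 0.081, 0.083, 0.096, 0.132, 0.134, 0.134, 0.138, 0.136, 0.136, 0.136, 0.135, 0.137, 0.136, 0.006, 0.001]
194 [0.027, 0.044, 0.065, 0.083, 0.088, 0.124, 0.134, 0.134, 0.137, 0.135, 0.136, 0.135, 0.138, 0.137, 0.135, 0.135, 0.003, 0.004]
196 [0.025, 0.043, 0.061, 0.078, 0.086, 0.122, 0.135, 0.134, 0.134, 0.137, 0.137, 0.136, 0.136, 0.135, 0.133, 0.133, 0.005, 0.003]
198 [0.019, 0.044, 0.061, 0.077, 0.083, 0.114, 0.118, 0.118, 0.119, 0.114, 0.108, 0.111, 0.003, 0.003, 0.005, 0.002, 0.002, 0.002]
200 [0.02, 0.044, 0.062, 0.081, 0.084, 0.093, 0.098, 0.1, 0.096, 0.098, 0.098, 0.099, 0.004, 0.002, 0.001, 0.004, 0.007, 0.003]
202 [0.021, 0.04, 0.058, 0.074, 0.081, 0.085, 0.092, 0.094, 0.096, 0.1, 0.1, 0.084, 0.004, 0.005, 0.006, 0.005, 0.004, 0.001]
204 [0.023, 0.038, 0.057, 0.075, 0.084, 0.084, 0.087, 0.081, 0.085, 0.084, 0.086, 0.085, 0.007, 0.005, 0.005, 0.004, 0.005, -0.001]
```

View pics/t0c.png

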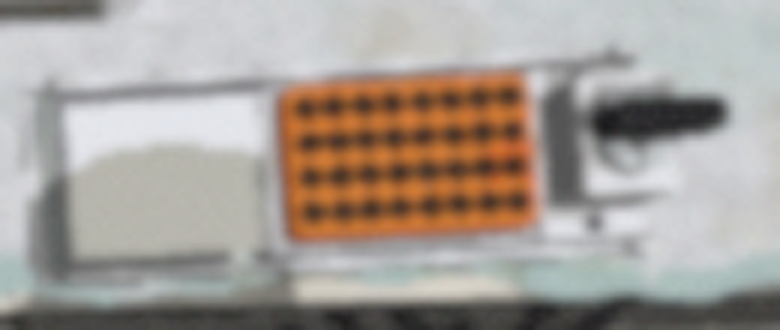

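The crop shows the handle bar from (590,120) to (725,110), and the orange block with corners (283,85), (522,72), (540,228), (292,240). The panel is on the left.

Run:
```python
from h import *
np.set_printoptions(precision=4,suppress=True)
d=np.load('pics/t0.npy')
P=np.array([world('top',u,v,d[v,u]) for v in range(184,206) for u in range(428,470)])
H=P[P[:,2]>.128]; c,(w,h),a=cv2.minAreaRect((H[:,:2]*1000).astype(np.float32)); print('handle',H.mean(0),len(H),c,w,h,a)
B=[world('top',340+u/6-.4,175+v/6-.4,z=.047) for u,v in((283,85),(522,72),(540,228),(292,240))]; B=np.array(B);print(B,B.mean(0))
for i,j in((1,0),(2,3)): q=B[i]-B[j]; q=-q; print('slide dir deg from +y (ccw)',np.degrees(np.arctan2(-q[0],q[1])))
# rails (z ~.02): upper edge, lower edge
for a,b in(((50,92),(610,58)),((50,275),(630,245))):
    p,q=[world('top',340+x/6-.4,175+y/6-.4,z=.015) for x,y in(a,b)]; q=p-q; print(np.degrees(np.arctan2(-q[0],q[1])))
# pillar top
T=P[(P[:,2]>.08)&(P[:,2]<.089)];print('pillar',T.min(0),T.max(0))
```

```text
handle [ 0.4777 -0.2911  0.1535] 130 (436.87628173828125, -175.69007873535156) 22.87500762939453 300.8047180175781 19.636560440063477
[[ 0.5095 -0.1675  0.047 ]
 [ 0.5118 -0.2663  0.047 ]
 [ 0.4468 -0.2698  0.047 ]
 [ 0.4448 -0.1682  0.047 ]] [ 0.4782 -0.2179  0.047 ]
slide dir deg from +y (ccw) 1.3690374463430104
slide dir deg from +y (ccw) 1.1379381878477512
1.7301574168411296
1.3463981873708455
pillar [ 0.4602 -0.3172  0.08  ] [ 0.5048 -0.2768  0.0879]
```

```bash
cat >> h.py <<'E'
np.set_printoptions(precision=4,suppress=True)
def Rdown(a):  # tool down, tool x at angle a deg
    c,s=np.cos(np.radians(a)),np.sin(np.radians(a)); return np.array([[c,s,0],[s,-c,0],[0,0,-1.]])
def inc(p0,a0,p1,a1): # commanded -> target (tool down): rotvec z deg, shift cm
    return 'rotz',-(a1-a0),'shift cm',Rdown(a0).T@(np.array(p1)-p0)*100
E
python3 - <<'E'
from h import *
d=np.load('pics/t0.npy')
P=np.array([world('top',u,v,d[v,u]) for v in range(184,206) for u in range(428,470) if d[v,u]>.1])
H=P[(P[:,2]>.13)&(P[:,2]<.145)]; c,(w,h),a=cv2.minAreaRect((H[:,:2]*1000).astype(np.float32)); print('handle',H.mean(0),len(H),c,w,h,a)
print(inc([.189,-.543,.24],19.24,[.48,-.297,.2],91.3))
E
```

```text
handle [ 0.4803 -0.2972  0.1351] 123 (480.71221923828125, -296.9365539550781) 13.931488990783691 43.917240142822266 3.1761996746063232
('rotz', -72.06, 'shift cm', array([ 35.581 , -13.6368,   4.    ]))
```

Call:
{"op": "carry_out", "data": {
  "increments": [
    [[0,0,-9,4.5,-1.7,0.5,1],[0,0,-18,9,-3.4,1,1],[0,0,-27,13.5,-5.1,1.5,1],[0,0,-36,18,-6.8,2,1],[0,0,-45,22.5,-8.5,2.5,1],[0,0,-54,27,-10.2,3,1],[0,0,-63,31.5,-12,3.5,1],[0,0,-72.1,35.6,-13.6,4,1]]
  ]
}}

```text
time_s: 1.1
tcp_pos: [0.4817, -0.2957, 0.199]
eef_rot: [[-0.029, 1.0, -0.001], [1.0, 0.029, 0.001], [0.001, -0.001, -1.0]]
wrist_force: [-0.0, -0.8, 0.5]
finger_gap: 0.092
```

Call:
{"op": "carry_out", "data": {
  "increments": [
    [[0,0,0,0,0,0,0.6],[0,0,0,0,0,1,0.5],[0,0,0,0,0,2,0.5],[0,0,0,0,0,3,0.5],[0,0,0,0,0,4,0.5],[0,0,0,0,0,4,0.5],[0,0,0,0,0,4,0.5],[0,0,0,0,0,4,0.5]]
  ]
}}

```text
time_s: 2.1
tcp_pos: [0.481, -0.2974, 0.1602]
eef_rot: [[-0.023, 1.0, 0.001], [1.0, 0.023, -0.001], [-0.001, 0.001, -1.0]]
wrist_force: [-0.3, 0.4, 0.1]
finger_gap: 0.0455
```

Run:
```python
from h import *
s=ctrl.sense(); print(s['time_s'],s['tcp_pos'],s['eef_rot'],s['wrist_force'],s['qpos'],s['finger_gap'])
im,d=grab('top','t1')
im=im[:,:,::-1]
a=cv2.resize(im[150:250,380:500],None,fx=6,fy=6,interpolation=cv2.INTER_CUBIC)
cv2.imwrite('pics/t1c.png',cv2.convertScaleAbs(a,alpha=1.6))
im,d=grab('scene','s1'); u0=0
p=ctrl.camera_params('scene'); q=cv2.projectPoints(np.array([[.48,-.297,.125]]),np.array(p['rvec']),np.array(p['tvec']),np.array(p['mtx']),None)[0].ravel();print(q)
u,v=q.astype(int); b=im[max(0,v-70):v+50,max(0,u-70):u+70,::-1]
cv2.imwrite('pics/s1c.png',cv2.resize(b,None,fx=4.5,fy=4.5,interpolation=cv2.INTER_CUBIC))
```

```text
2.1 [ 0.481  -0.2974  0.1602] [[-0.0234  0.9997  0.0007]
 [ 0.9997  0.0234 -0.0007]
 [-0.0007  0.0007 -1.    ]] [-0.2643  0.4464  0.1328] [-43.9655  11.823   97.6802  -0.0006  70.4396 -45.3079] 0.04547288456752917
[382.3215 150.9198]
```

View pics/s1c.png

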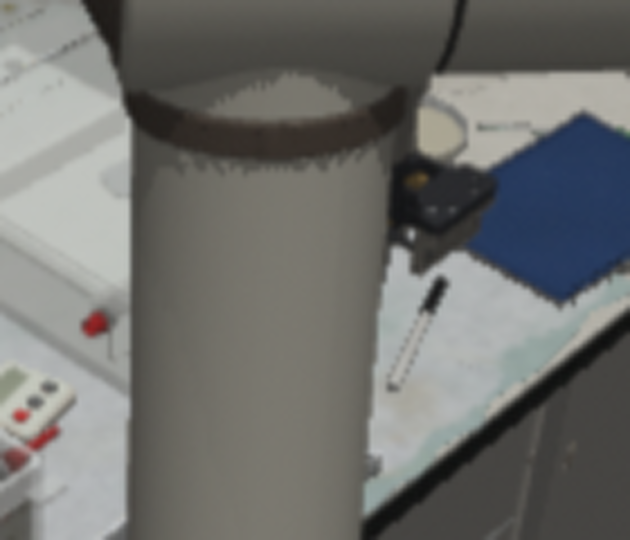

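The arm hides the handle in the scene view, so I'm relying on the measured position, which leaves 16 mm of clearance on each side. I'll descend, close and check the gap.

Call:
{"op": "carry_out", "data": {
  "increments": [
    [[0,0,0,0,0,0.9,0.5],[0,0,0,0,0,1.9,0.5],[0,0,0,0,0,2.8,0.5],[0,0,0,0,0,2.8,0.4],[0,0,0,0,0,2.8,0],[0,0,0,0,0,2.8,0],[0,0,0,0,0,2.8,0],[0,0,0,0,0,2.8,0]]
  ]
}}

```text
time_s: 3.2
tcp_pos: [0.4807, -0.2974, 0.132]
eef_rot: [[-0.024, 1.0, -0.0], [1.0, 0.024, -0.001], [-0.001, -0.0, -1.0]]
wrist_force: [-1.9, -0.0, 3.0]
finger_gap: 0.0139
```

Call:
{"op": "carry_out", "data": {
  "increments": [
    [[0,0,0,0,0,-0.5,0],[0,0,0,0,0,-1.0,0],[0,0,0,0,0,-1.5,0],[0,0,0,0,0,-1.9,0],[0,0,0,0,0,-1.9,0],[0,0,0,0,0,-1.9,0],[0,0,0,0,0,-1.9,0],[0,0,0,0,0,-1.9,0]]
  ]
}}

```text
time_s: 4.2
tcp_pos: [0.4805, -0.2968, 0.1503]
eef_rot: [[-0.023, 1.0, -0.001], [1.0, 0.023, 0.001], [0.001, -0.001, -1.0]]
wrist_force: [1.1, 1.8, -10.0]
finger_gap: 0.0138
```

The handle rose 18 mm and the force matches the spring. Now I'll turn it about 69° anticlockwise.

Call:
{"op": "carry_out", "data": {
  "increments": [
    [[0,0,-10,0,0,0,0],[0,0,-20,0,0,0,0],[0,0,-30,0,0,0,0],[0,0,-40,0,0,0,0],[0,0,-50,0,0,0,0],[0,0,-60,0,0,0,0],[0,0,-69,0,0,0,0],[0,0,-69,0,0,0,0]]
  ]
}}

```text
time_s: 5.2
tcp_pos: [0.4801, -0.297, 0.1502]
eef_rot: [[-0.941, 0.338, -0.002], [0.338, 0.941, 0.001], [0.002, -0.0, -1.0]]
wrist_force: [-1.6, -0.4, -9.5]
finger_gap: 0.0137
```

Call:
{"op": "carry_out", "data": {
  "increments": [
    [[0,0,0,0,0,0.2,0],[0,0,0,0,0,0.4,0],[0,0,0,0,0,0.6,0],[0,0,0,0,0,0.7,0],[0,0,0,0,0,0.7,0],[0,0,0,0,0,0.7,0],[0,0,0,0,0,0.7,0],[0,0,0,0,0,0.7,0]]
  ]
}}

```text
time_s: 6.2
tcp_pos: [0.4803, -0.2971, 0.1435]
eef_rot: [[-0.942, 0.336, -0.001], [0.336, 0.942, 0.0], [0.001, -0.0, -1.0]]
wrist_force: [-5.5, 0.4, -7.7]
finger_gap: 0.0139
```

Call:
{"op": "carry_out", "data": {
  "increments": [
    [[0,0,0,0,0,0.05,0],[0,0,0,0,0,0.05,0],[0,0,0,0,0,0.05,0.4],[0,0,0,0,0,0.05,0.4],[0,0,0,0,0,0.05,0.4],[0,0,0,0,0,0.05,0.4],[0,0,0,0,0,0.05,0.4],[0,0,0,0,0,0.05,0.4]]
  ]
}}

```text
time_s: 7.2
tcp_pos: [0.4808, -0.2971, 0.1431]
eef_rot: [[-0.942, 0.336, 0.0], [0.336, 0.942, 0.0], [-0.0, 0.0, -1.0]]
wrist_force: [-0.7, -0.6, 0.3]
finger_gap: 0.0366
```

Run:
```python
from h import *
s=ctrl.sense(); print(s['time_s'],s['tcp_pos'],s['wrist_force'],s['qpos'],s['finger_gap'])
im,d=grab('top','t2'); im2,_=grab('scene','s2')
a=cv2.resize(im[150:250,380:500,::-1],None,fx=5,fy=5,interpolation=cv2.INTER_CUBIC)
cv2.imwrite('pics/t2c.png',cv2.convertScaleAbs(a,alpha=1.8))
```

```text
7.2 [ 0.4808 -0.2971  0.1431] [-0.6811 -0.6386  0.3336] [ -43.9687   12.9456   98.4451    0.0037   68.6088 -114.3101] 0.036613739829400097
```

View pics/t2c.png

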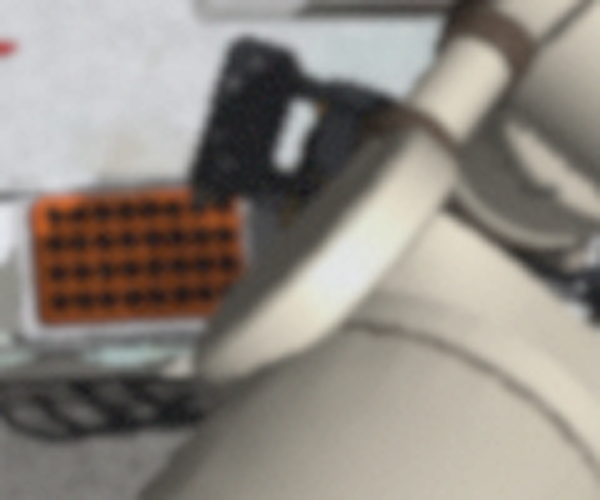

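The jaws are open and the contact force is back to its bias. The pin must be in its notch: it was still carrying spring load at 11.5 mm, which is below the 14 mm rim. The block is still at its start. Now I'll regrip and draw the stage.

Call:
{"op": "carry_out", "data": {
  "increments": [
    [[0,0,0,0,0,0,0],[0,0,0,0,0,0,0],[0,0,0,0,0,0,0],[0,0,0,0,0,0,0],[0,0,0,0.18,0.47,0,0],[0,0,0,0.36,0.93,0,0],[0,0,0,0.71,1.87,0,0],[0,0,0,1.07,2.8,0,0]]
  ]
}}

```text
time_s: 8.3
tcp_pos: [0.4799, -0.2664, 0.1431]
eef_rot: [[-0.942, 0.336, -0.0], [0.336, 0.942, 0.0], [0.0, -0.0, -1.0]]
wrist_force: [-1.8, -0.4, 0.4]
finger_gap: 0.0139
```

Call:
{"op": "carry_out", "data": {
  "increments": [
    [[0,0,0,0.36,0.93,0,0],[0,0,0,0.72,1.87,0,0],[0,0,0,1.07,2.8,0,0],[0,0,0,1.43,3.74,0,0],[0,0,0,1.79,4.67,0,0],[0,0,0,2.0,5.2,0,0],[0,0,0,2.15,5.6,0,0],[0,0,0,2.15,5.6,0,0]]
  ]
}}

```text
time_s: 9.3
tcp_pos: [0.4784, -0.2065, 0.143]
eef_rot: [[-0.942, 0.336, -0.001], [0.336, 0.942, 0.001], [0.001, 0.001, -1.0]]
wrist_force: [-5.8, 0.2, 1.9]
finger_gap: 0.0142
```

Call:
{"op": "carry_out", "data": {
  "increments": [
    [[0,0,0,0.15,0.2,0,0],[0,0,0,0.25,0.4,0,0],[0,0,0,0.3,0.55,0,0],[0,0,0,0.34,0.62,0,0],[0,0,0,0.34,0.62,0,0],[0,0,0,0.34,0.62,0,0],[0,0,0,0.34,0.62,0,0],[0,0,0,0.34,0.62,0,0]]
  ]
}}

```text
time_s: 10.3
tcp_pos: [0.478, -0.2025, 0.1433]
eef_rot: [[-0.942, 0.337, 0.002], [0.337, 0.942, -0.005], [-0.003, -0.004, -1.0]]
wrist_force: [-1.3, -8.6, -4.1]
finger_gap: 0.0136
```

It's at the end stop: 94.6 mm travelled with a 9 N reaction. I'll relax the pressure, open and rise.

Call:
{"op": "carry_out", "data": {
  "increments": [
    [[0,0,0,-0.05,-0.15,0,0],[0,0,0,-0.05,-0.15,0,0],[0,0,0,-0.05,-0.15,0,0.4],[0,0,0,-0.05,-0.15,0,0.4],[0,0,0,-0.05,-0.15,0,0.4],[0,0,0,-0.05,-0.15,-1.5,0.4],[0,0,0,-0.05,-0.15,-4,0.4],[0,0,0,-0.05,-0.15,-8,0.4]]
  ]
}}

```text
time_s: 11.3
tcp_pos: [0.477, -0.2013, 0.2239]
eef_rot: [[-0.942, 0.336, -0.001], [0.336, 0.942, 0.001], [0.002, 0.001, -1.0]]
wrist_force: [0.5, 0.0, -0.3]
finger_gap: 0.0365
```

Call:
{"op": "carry_out", "data": {
  "increments": [
    [[0,0,0,1,-4,-3,0.4],[0,0,0,2,-8,-3,0.4],[0,0,0,3.5,-13,-3,0.4],[0,0,0,5,-18,-3,0.4],[0,0,0,6,-23,-3,0.4],[0,0,0,7,-28,-3,0.4],[0,0,0,8,-32,-3,0.4],[0,0,0,9,-35,-3,0.4]]
  ]
}}

```text
time_s: 12.3
tcp_pos: [0.274, -0.5027, 0.2543]
eef_rot: [[-0.941, 0.337, 0.001], [0.337, 0.941, -0.001], [-0.001, -0.001, -1.0]]
wrist_force: [-0.7, -0.4, 0.3]
finger_gap: 0.0366
```

Run:
```python
from h import *
s=ctrl.sense(); print(s['time_s'],s['tcp_pos'],s['wrist_force'])
im,d=grab('top','t3')
cv2.imwrite('pics/t3c.png',cv2.convertScaleAbs(cv2.resize(im[165:240,200:470,::-1],None,fx=2.9,fy=2.9,interpolation=cv2.INTER_CUBIC),alpha=1.8))
P=np.array([world('top',u,v,d[v,u]) for v in range(165,240) for u in range(320,470) if d[v,u]>.1])
z=P[:,2]
H=P[(z>.12)&(z<.17)]; H=H[H[:,2]>np.median(H[:,2])-.008]; c,(w,h),a=cv2.minAreaRect((H[:,:2]*1000).astype(np.float32)); print('handle',H.mean(0),np.median(H[:,2]),len(H),c,w,h,a)
B=P[(z>.04)&(z<.054)&(P[:,1]>-.2)]; print('block',len(B),B.mean(0),B.min(0),B.max(0))
```

```text
12.3 [ 0.274  -0.5027  0.2543] [-0.729  -0.3589  0.2573]Traceback (most recent call last):
  File "<stdin>", line 5, in <module>
  File "h.py", line 6, in world
    p=ctrl.camera_params(n); R=cv2.Rodrigues(np.array(p['rvec'],float))[0]; t=np.array(p['tvec'],float).ravel()
ValueError: time passes only in moves, steps and waits
```

View pics/t3c.png

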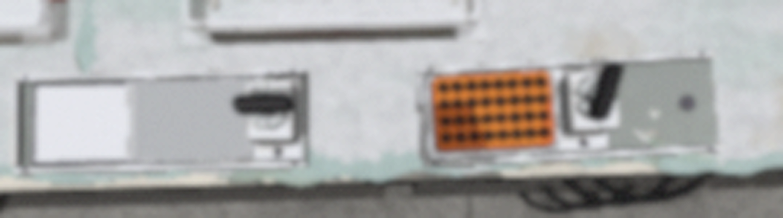

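The picture shows the block at the far end of the base, covering the panel (435–552, 72–150). The handle is turned to about 70°, at (605,92), and the empty stage is unchanged. I'll do a quick height check from the saved depth.

Run:
```python
from h import *
d=np.load('pics/t3.npy')
P=np.array([world('top',u,v,d[v,u]) for v in range(184,208,1) for u in range(396,418) if d[v,u]>.1]); H=P[(P[:,2]>.138)&(P[:,2]<.16)]
print(len(H),H.mean(0),cv2.minAreaRect((H[:,:2]*1000).astype(np.float32)))
B=np.array([world('top',u,v,d[v,u]) for v in range(194,212,3) for u in range(355,385,5)]);print(np.median(B,0),B[:,2].max())
B=np.array([world('top',200+u/2.9,165+v/2.9,z=.047) for u,v in((435,74),(548,71),(553,145),(437,151))]);print('block centre',B.mean(0))
```

```text
129 [ 0.4778 -0.2026  0.1455] ((477.7953796386719, -203.18275451660156), (14.071638107299805, 44.25927734375), 70.25187683105469)
[ 0.479  -0.1183  0.0464] 0.048385866300657776
block centre [ 0.4751 -0.1245  0.047 ]
```

```bash
python3 -c "
from rig import ctrl
print(ctrl.job_done())"
```

```text
the job is handed in; nothing more can be done
None
```

I released the loaded stage, parked its pin up in the rest notch, and drew the stage to its end stop. I then let go, moved the arm clear and handed the job in at about 12.4 s.

| Last check | Reading |
|---|---|
| Stage travel | about 94.5 mm, with a reaction of about 9 N felt at the end stop |
| Handle turn | about 70°, from the depth picture |
| Handle top height | about 10.5 mm above its pinned height; the notch should give about 11.5 mm, which is within the camera's error |
| Tube block | lying flat, top at about 46–47 mm, over the panel end |
| Empty stage | looks unchanged in the picture |

- **Pin let go:** the arm hid the handle just after release, so I judged that the pin was in its notch from forces and heights. The last picture agrees.
- **Block centre:** I did not measure the panel's centre separately. The block's centre came out at about (0.475, -0.124), about 94 mm along the slide from its start.
- **Script error:** one measuring script stopped partway because it made too many calibration calls, so I redid that measurement from the saved depth image.

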